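# Slide the candlestick out of the door's way and open the acrylic door

### The arm

A 6-joint arm with a two-finger parallel gripper is mounted at the origin on the work surface. World frame = base frame: x ahead of the robot, y to its left, z up, the work surface at z = 0. Lengths are in m, angles in degrees, forces in N, time in s.
With the tool pointing down it reaches from about 0.3 to 0.75 m from the base axis. Payload 8.5 kg.
Tool frame: the origin (TCP) lies midway between the tips of the shut fingers; the grasp point (between the pads) lies 19 mm behind it (env.tcp_to_grasp is the z of the grasp point in the tool frame, in m); z points along the fingers, y is the line along which they close (so a half turn about z gives the same grasp; the last joint's range is limited). The gripper opens to 85 mm and grips with 20 to 120 N. Pads are 22 mm wide; open, the fingers measure 114 mm over their backs; the gripper's body (76 mm by 85 mm) begins 54 mm behind the grasp point. The pads swing forward as they close: fully open they stand 13 mm farther back than shut.
Start: joints at [-83.153, 21.807, 74.336, -0, 83.858, -12.336], TCP at [0.181, -0.519, 0.201] pointing down, gripper open.
Joint ranges: [-178.18, 178.18], [-50.72, 133.34], [12.68, 142.11], [-81.47, 261.47], [9.98, 163.14], [-165.26, 165.26]. Speed limits (degrees/s): [136.94, 136.94, 180, 180, 180, 180].

### API

Orientations are given as a 3x3 rotation matrix whose columns are the frame's x, y, z axes.
In Python, from rig import env, imaging, job, models gives the robot as it stands. The module is installed in compiled form; this text tells all that it offers.
- The arm moves only by the tool jog_arm, never from a script. Its argument "plan" is text: rows parted by semicolons, each of 7 numbers parted by spaces: the turn, a rotation vector about the tool's x, y, z in degrees, then the shift along the tool's x, y, z in cm, then the closure in counts, from 0 (fully open) to 255 (shut). In form: rx ry rz x y z claw; .... A call has 1 to 10 rows; each row shifts and turns the commanded pose from where the row before left it, along the tool's axes as they then stand; what a row does not reach is not made up. A row lasts 1/12 s, in which the tool goes at most 41.7 mm and 7.16 degrees, less where a joint would pass 70% of its speed; a pose out of reach is approached as far as the arm can. A call with a gripper value outside its range is refused whole. The fingers move at their own pace and stop on an object; "grip_force" is the grip in N (left out, the last holds). Time passes only in rows, so rows that do not move let the fingers close. It gives the time, the measured TCP pose, the force, the opening and the grip force at its end, in the units of the state.
- env.observe(): the state, without advancing time (a new reading comes with each control period).
- imaging.get_image(name): name is "side" or "top" or "wrist"; returns a dict with "pixels" (480x640x3 uint8, red, green, blue), "depth" (480x640 float32, m along the optical axis (not along the pixel's ray), 0 where there is no reading), "fov_y" (degrees; the focal length in pixels is half the picture's height over the tangent of half this angle, whatever the lens; pixels are square), "cx", "cy" (the principal point, pixels), "world_from_camera" (4x4, takes a point from camera to world coordinates). Camera axes: x right, y down, z forward; pixel columns grow to the right and rows downward; lengths in m; the calibration is good to about 2 mm. A picture is of the moment at which its call begins.
- job.close_job(): hands the job in; it is judged then, once.
Trained networks look in the newest picture that a camera, given by its name, has taken for a name from the list of things; names that differ only in an ending like _2 or _b are one class to them, and where a whole thing is asked for, a point or a joint stands for the part that bears it (a point fixed in the world has none). Each returns a list of dicts, best first, with "confidence" (0 to 1); they miss things now and then, are a little off and sometimes report something else, mostly with a low value. They report only what shows in the picture. A call takes as long as a camera call.
- models.outline_of(camera, query): "region" (480x640 bool, what is visible of it) and "bbox" ([centre column, centre row, width, height] in pixels, round what is visible of it).
- models.tip_of(camera, query): "at" ([column, row] in pixels: a listed point, or the origin of a listed thing).
The state is a dict: "time_s": time; "q": joint angles; "qvel": joint speeds; "joint_efforts": joint torques, N m; "position": TCP position; "tool_rot": TCP orientation; "ft_force": force on the tool from outside, world axes, zero at the start; "wrist_torque": the same for the moment, N m; "grip_width": finger opening in m; "gripper_force": force on a finger pad.
Only numpy, scipy, OpenCV 4.12 (cv2) and the standard library are available. Lean on these libraries where they do the work, as an engineer would, in place of code of your own. Each camera call takes 0.05 s, during which the arm holds its last target. There are 200 camera calls.

### The job

The tall candlestick stands in the way of the frosted door of the lower beech box. With the fingertips against its heavy brass foot only (never the stem or candle), slide it upright along the sideboard until the whole foot stands on the round dark red pad, without lifting it or tipping it; then reach behind the free edge of the ajar door and push it wide open, about square to the box front or further. Leave all the other things where they are.

Things in the scene. Friction and masses are not known exactly. Their poses are not given: they have to be found in the camera images.
- candlestick: Brass candlestick with a cream candle, 300 mm tall, 0.5 to 0.9 kg, standing loose. Origin at the centre of its underside, z up its axis. Foot: upright-sided disc 76 mm across and 28 mm high, then a shoulder sloping in to 24 mm across at 42 mm height. A push that acts lower than 28 mm slides it, a push higher up may tip it.
- stem: The stem and candle, rigidly part of the candlestick: everything above 42 mm height. Stem 16 mm across up to 172 mm, then a cup 36 mm across up to 200 mm, then the candle 22 mm across up to 300 mm. Origin on the axis at 42 mm height. Not to be touched.
- pad_mid (a point): Centre of the round dark red leather pad, 116 mm across, let in flush with the top of the sideboard (no step); the foot slides freely over its edge. A foot standing on it is clear of the swing of the door.
- stack: The two stacked beech boxes, fixed, 200 mm deep (own x), 260 mm wide (own y), 220 mm high in all: lower box 0 to 150 mm, open-topped upper box 150 to 220 mm. Origin at the centre of the underside; the front with the door is the face at own x = -100 mm, which looks to its own -x.
- hinge (a point): A fixed point on the vertical hinge axis of the door, at mid height of the door (75 mm above the sideboard), 4 mm in front of the box front near its own +y end.
- door (a joint): Angle of the frosted acrylic door in rad: 0 shut, flat against the front; 1.57 square to the front; stop at 1.9. It starts ajar. The panel is 6 mm thick, centred on the hinge axis, 250 mm wide from hinge to free edge, from 10 to 140 mm above the sideboard, without a handle. At angle a it runs from the hinge along (-sin a, -cos a) in the stack's own x, y. Slight hinge friction (0.05 N m): it stays where it is left.
- door_edge (a point): Middle of the door's free vertical edge, 250 mm from the hinge, 75 mm above the sideboard.
- bowl: Bystander: blue ceramic bowl, 96 mm across, 40 mm high, loose. Origin at the centre of its underside.
- votive: Bystander: amber glass candle cup, 64 mm across, 60 mm high, loose. Origin at the centre of its underside.
- matchbox: Bystander: box of long matches, 60 x 100 x 22 mm, lying loose. Origin at the centre of its underside.
- remote: Grey remote, 150 x 45 x 20 mm, lying in the upper box. Origin at the centre of its underside.
- dimmer: White light-dimmer remote, 110 x 40 x 13 mm, lying in the upper box. Origin at the centre of its underside.
- stopper: Steel bottle stopper, 36 mm across, 47 mm tall, standing in the upper box. Origin at the centre of its underside.

How it is judged:
By the outcome, as a careful person would: the job done as asked, in the order asked, and still so for the second after the job is handed in, with the robot touching nothing.
It also fails if it takes over 70 s, if anything falls off the work surface, if the arm or the gripper's body presses on something with over 40 N, if the wrist force passes 120 N, or if a joint passes its speed limit or range.

## Working session

There is one attempt and no reset: what is moved stays moved. The work goes in short steps, Python scripts to look and compute and a tool call to move; the robot and the scene stay as the last step left them, time stands still between calls to the robot, and variables do not carry over. Pictures are saved under pics/ and viewed, at most 10 in all, crops included, and the job is handed in when it is done.

Besides the shell and the picture viewer there is one more tool, called by a JSON object that holds its "api" and its "payload", one argument or row to a line. jog_arm: Moves the arm, as the interface text tells. Its arguments: {"type":"object","properties":{"plan":{"type":"string"},"grip_force":{"type":"number"}},"required":["plan"]}

```bash
mkdir -p pics; cat > h.py <<'E'
import numpy as np, cv2
from rig import env, imaging, job, models
def K(im):
    f=240/np.tan(np.radians(im["fov_y"])/2); return f,im["cx"],im["cy"]
def cloud(im):
    f,cx,cy=K(im); d=im["depth"]; v,u=np.mgrid[:480,:640]
    P=np.stack([(u-cx)/f*d,(v-cy)/f*d,d],-1); T=im["world_from_camera"]
    W=P@T[:3,:3].T+T[:3,3]; W[d==0]=np.nan; return W
def onz(im,px,z):
    f,cx,cy=K(im);T=im["world_from_camera"]
    r=T[:3,:3]@np.array([(px[0]-cx)/f,(px[1]-cy)/f,1]);o=T[:3,3]
    return o+r*(z-o[2])/r[2]
def save(im,n): cv2.imwrite("pics/"+n,im["pixels"][:,:,::-1])
E
python3 - <<'E'
from h import *
np.set_printoptions(precision=3,suppress=True)
for c in ["top","side"]:
    im=imaging.get_image(c); save(im,c+"0.png"); W=cloud(im)
    print(c,K(im),im["world_from_camera"].round(3).tolist())
    for n in "candlestick stem stack door bowl votive matchbox".split():
        for r in models.outline_of(c,n)[:1]:
            m=r["region"]; w=W[m]; w=w[~np.isnan(w[:,0])]
            print(n,round(r["confidence"],2),np.round(r["bbox"]),np.percentile(w,[2,50,98],axis=0).round(3).tolist() if len(w) else 0)
    for n,z in dict(candlestick=0,pad_mid=0,hinge=.075,door_edge=.075,stack=0).items():
        for r in models.tip_of(c,n)[:2]: print("tip",n,round(r["confidence"],2),np.round(r["at"]),onz(im,r["at"],z))
o=env.observe();print(o["position"],o["tool_rot"],o["time_s"],o["grip_width"],env.tcp_to_grasp)
E
```

```text
top (np.float64(590.4232741318017), 323.71697064619747, 241.33229232073109) [[-0.005, -0.998, 0.065, 0.535], [-1.0, 0.004, -0.02, 0.121], [0.02, -0.065, -0.998, 1.205], [0.0, 0.0, 0.0, 1.0]]
candlestick 0.77 [310. 292.  38.  38.] [[0.479, 0.093, 0.026], [0.515, 0.125, 0.035], [0.546, 0.159, 0.301]]
stem 0.64 [243. 283.  81. 122.] [[0.428, 0.182, -0.0], [0.527, 0.25, 0.11], [0.631, 0.314, 0.142]]
stack 0.59 [177. 269. 213. 162.] [[0.43, 0.219, 0.008], [0.535, 0.4, 0.16], [0.681, 0.512, 0.221]]
door 0.68 [243. 284.  81. 116.] [[0.428, 0.184, 0.001], [0.521, 0.254, 0.111], [0.627, 0.314, 0.142]]
bowl 0.78 [473. 307.  46.  50.] [[0.434, -0.239, -0.0], [0.477, -0.203, 0.018], [0.521, -0.154, 0.042]]
votive 0.96 [481. 173.  36.  30.] [[0.721, -0.245, -0.001], [0.755, -0.224, 0.028], [0.779, -0.187, 0.061]]
matchbox 0.95 [470. 235.  53.  31.] [[0.597, -0.249, 0.016], [0.624, -0.201, 0.021], [0.652, -0.153, 0.026]]
tip candlestick 0.77 [311. 289.] [0.517 0.123 0.   ]
tip hinge 0.74 [205. 342.] [0.419 0.323 0.075]
tip door_edge 0.62 [467. 238.] [ 0.614 -0.178  0.075]
tip door_edge 0.6 [280. 2
[... 520 characters left out ...]
2, 0.222]]
votive 0.77 [414. 397.  36.  44.] [[0.72, -0.248, 0.004], [0.751, -0.212, 0.037], [0.777, -0.191, 0.062]]
matchbox 0.95 [346. 404.  45.  61.] [[0.594, -0.254, 0.002], [0.623, -0.212, 0.023], [0.654, -0.157, 0.026]]
tip candlestick 0.81 [272. 289.] [0.513 0.117 0.   ]
tip candlestick 0.63 [302. 159.] [0.655 0.682 0.   ]
tip pad_mid 0.95 [331. 314.] [0.639 0.026 0.   ]
tip hinge 0.76 [236. 213.] [0.438 0.325 0.075]
tip hinge 0.17 [322. 243.] [0.64  0.184 0.075]
tip door_edge 0.73 [323. 245.] [0.642 0.177 0.075]
tip stack 0.57 [276. 210.] [0.548 0.42  0.   ]
[ 0.181 -0.519  0.201] [[ 0.944  0.329 -0.   ]
 [ 0.329 -0.944 -0.   ]
 [-0.    -0.    -1.   ]] 1.3 0.08552925234816891 -0.0187
```

View pics/top0.png

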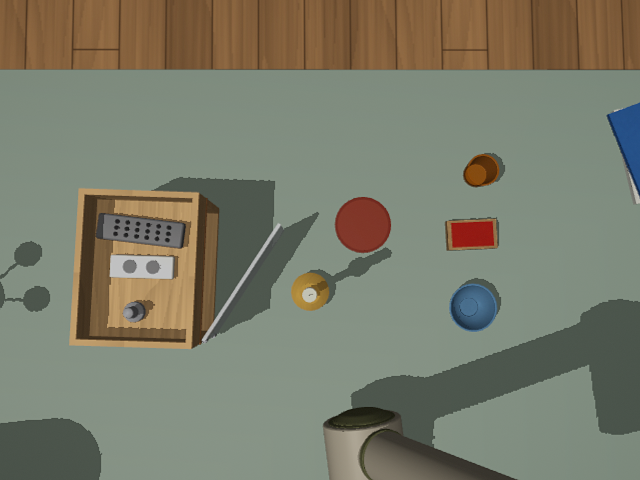

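View pics/side0.png

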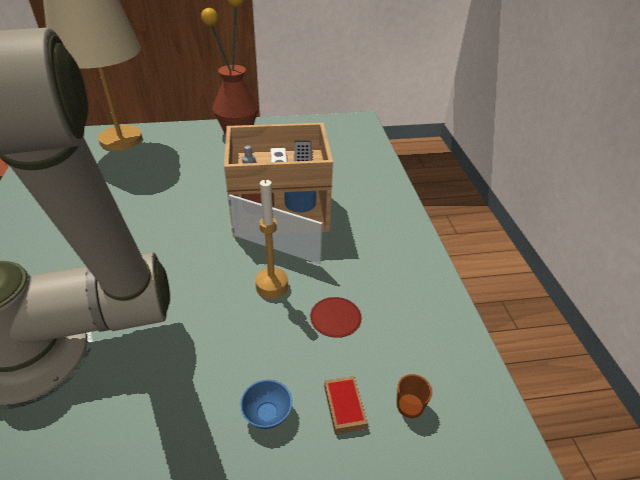

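```bash
python3 - <<'E'
from h import *
np.set_printoptions(precision=3,suppress=True)
for c in ["top","side"]:
    im=imaging.get_image(c);W=cloud(im);p=im["pixels"].astype(int)
    red=(p[:,:,0]>p[:,:,1]*1.8)&(p[:,:,0]>p[:,:,2]*1.6)&(np.nan_to_num(abs(W[:,:,2]),nan=1)<.01)
    n,l,s,cc=cv2.connectedComponentsWithStats(red.astype(np.uint8))
    i=1+s[1:,4].argmax(); q=np.argwhere(l==i)[:,::-1].astype(np.float32)
    w=W[l==i]; print(c,s[i],w.min(0),w.max(0),(w.min(0)+w.max(0))/2)
    f=W[:,:,2]
    # foot side: z 5..26mm points near candlestick; candle pts above .21
    near=(np.hypot(W[:,:,0]-.513,W[:,:,1]-.12)<.06)
    for a,b in [(.006,.03),(.21,.298),(.296,.31)]:
        k=W[near&(f>a)&(f<b)]
        if len(k): print(a,b,len(k),k.min(0),k.max(0),k.mean(0))
    # door top edge z .13-.145
    k=W[(f>.128)&(f<.146)&(W[:,:,0]>.4)&(W[:,:,0]<.68)&(W[:,:,1]>.15)&(W[:,:,1]<.36)]
    if len(k):
        l=cv2.fitLine(k[:,:2].astype(np.float32),cv2.DIST_HUBER,0,.01,.01).ravel();print("door",len(k),l,k.min(0),k.max(0))
    # stack rim
    k=W[(f>.214)&(f<.226)&(W[:,:,1]>.15)];
    if len(k): print("rim",cv2.minAreaRect(k[:,:2].astype(np.float32)),cv2.boxPoints(cv2.minAreaRect(k[:,:2].astype(np.float32))))
E
```

```text
top [ 335  197   56   56 2383] [ 0.591 -0.041 -0.009] [0.705 0.073 0.008] [ 0.648  0.016 -0.   ]
0.006 0.03 224 [0.475 0.089 0.022] [0.548 0.163 0.03 ] [0.511 0.125 0.028]
0.21 0.298 43 [0.504 0.116 0.211] [0.523 0.136 0.298] [0.514 0.126 0.291]
0.296 0.31 159 [0.501 0.116 0.296] [0.522 0.136 0.307] [0.512 0.126 0.299]
door 561 [ 0.837 -0.547  0.511  0.262] [0.422 0.179 0.128] [0.678 0.321 0.146]
rim ((0.5562641620635986, 0.41604071855545044), (0.2019963264465332, 0.2601281404495239), 87.78333282470703) [[0.422 0.32 ]
 [0.682 0.31 ]
 [0.69  0.512]
 [0.43  0.522]]
side [ 311  298   50   39 1554] [ 0.592 -0.041 -0.003] [0.704 0.073 0.007] [0.648 0.016 0.002]
0.006 0.03 257 [0.473 0.084 0.006] [0.547 0.163 0.03 ] [0.51  0.098 0.02 ]
0.21 0.298 372 [0.5   0.112 0.211] [0.522 0.125 0.298] [0.511 0.117 0.255]
0.296 0.31 79 [0.501 0.113 0.296] [0.522 0.135 0.309] [0.511 0.122 0.3  ]
door 719 [ 0.812 -0.583  0.527  0.252] [0.422 0.176 0.128] [0.68  0.323 0.146]
rim ((0.7248579859733582, 0.9537687301635742), (2.135169267654419, 1.2919018268585205), 0.8728690147399902) [[-0.352  1.583]
 [-0.333  0.292]
 [ 1.802  0.324]
 [ 1.782  1.616]]
```

The candlestick foot is at (310,292) px, world (0.511, 0.125). The pad is at (363,225) px, world (0.648, 0.016). The door runs from (205,341) to (280,225) px, about 35° open. I'll cradle the foot between two half-open fingertips, with the tool tilted 45° back from the stem. First I'll transit around the near side.

{"api": "jog_arm", "payload": {
  "plan": "0 0 0 1.95 -3.34 0 135;0 0 0 1.95 -3.34 0 135;0 0 0 1.95 -3.34 0 135;0 0 0 1.95 -3.34 0 135;0 0 0 1.95 -3.34 0 135;0 0 0 1.95 -3.34 0 135;0 0 0 1.95 -3.34 0 135;0 0 0 1.95 -3.34 0 135;0 0 0 1.95 -3.34 0 135;0 0 0 1.95 -3.34 0 135"
}}

```text
time_s: 2.23
position: [0.2549, -0.1382, 0.2009]
tool_rot: [[0.945, 0.328, 0.001], [0.328, -0.945, -0.001], [0.0, 0.001, -1.0]]
ft_force: [1.5, -0.7, 0.0]
grip_width: 0.0406
gripper_force: 0.0
```

{"api": "jog_arm", "payload": {
  "plan": "0 0 0 1.95 -3.34 0 135;0 0 0 1.95 -3.34 0 135;0 0 0 1.95 -3.34 0 135;0 0 0 1.95 -3.34 0 135;0 0 0 1.95 -3.34 0 135;0 0 0 1.95 -3.34 0 135;0 0 0 1.95 -3.34 0 135;0 0 0 1.95 -3.34 0 135;0 0 0 1.95 -3.34 0 135;0 0 0 1.95 -3.34 0 135"
}}

```text
time_s: 3.07
position: [0.3288, 0.2384, 0.2009]
tool_rot: [[0.944, 0.329, 0.001], [0.329, -0.944, 0.0], [0.001, 0.0, -1.0]]
ft_force: [1.7, -2.0, 0.8]
grip_width: 0.0402
gripper_force: 0.0
```

{"api": "jog_arm", "payload": {
  "plan": "0 0 -7 0 0 0 135;0 0 -7 0 0 0 135;0 0 -7 0 0 0 135;0 0 -7 0 0 0 135;0 0 -7 0 0 0 135;0 0 -7 0 0 0 135;0 0 -7 0 0 0 135;0 0 -7 0 0 0 135;0 0 -7 0 0 0 135;0 0 -7 0 0 0 135"
}}

```text
time_s: 3.9
position: [0.3291, 0.236, 0.2008]
tool_rot: [[0.008, 1.0, 0.0], [1.0, -0.008, 0.0], [0.0, 0.0, -1.0]]
ft_force: [-0.3, 0.1, -0.1]
grip_width: 0.0402
gripper_force: 0.0
```

{"api": "jog_arm", "payload": {
  "plan": "0 0 -7 0 0 0 135;0 0 -7 0 0 0 135;0 0 -7 0 0 0 135;0 0 -7 0 0 0 135;0 0 -7 0 0 0 135;0 0 -7 0 0 0 135;0 0 -7 0 0 0 135;0 0 -3.3 0 0 0 135;0 0 0 0 0 0 135"
}}

```text
time_s: 4.65
position: [0.3291, 0.236, 0.2008]
tool_rot: [[-0.784, 0.621, 0.0], [0.621, 0.784, 0.0], [-0.0, 0.0, -1.0]]
ft_force: [-0.1, -0.6, 0.1]
grip_width: 0.0402
gripper_force: 0.0
```

{"api": "jog_arm", "payload": {
  "plan": "0 -7 0 0 0 0 135;0 -7 0 0 0 0 135;0 -7 0 0 0 0 135;0 -7 0 0 0 0 135;0 -7 0 0 0 0 135;0 -7 0 0 0 0 135;0 -3 0 0 0 0 135;0 0 0 0 0 0 135"
}}

```text
time_s: 5.32
position: [0.3278, 0.2366, 0.1995]
tool_rot: [[-0.554, 0.621, 0.554], [0.438, 0.783, -0.441], [-0.708, -0.002, -0.706]]
ft_force: [0.2, -0.7, 0.0]
grip_width: 0.0401
gripper_force: 0.0
```

```bash
python3 - <<'E'
from h import *
im=imaging.get_image("side"); save(im,"s1.png")
o=env.observe();print(o["q"],o["position"])
T=np.array([.444,.178,.06]);print(100*(np.array(o["tool_rot"]).T@(T-o["position"])))
E
```

```text
[ 47.9713566   12.55129208 104.29835197 -49.02336365  68.99154603
  17.38771411] [0.32845432 0.23663661 0.2000293 ]
[ 0.89701155  2.6066546  18.87785257]
```

View pics/s1.png

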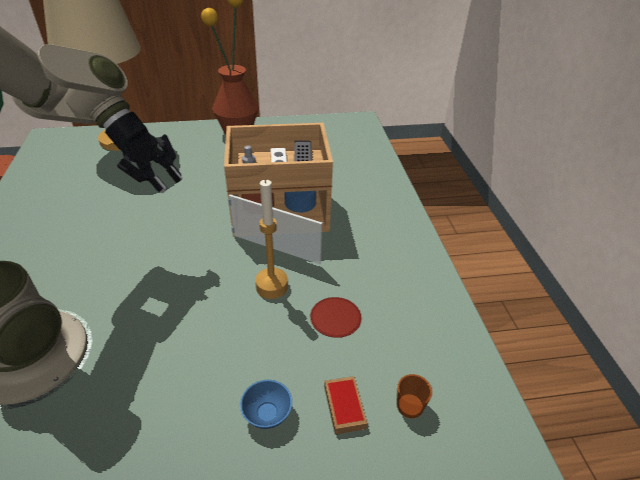

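The picture shows the gripper tilted near (150,165) px, well clear of everything. Next it goes in behind the foot and down.

{"api": "jog_arm", "payload": {
  "plan": "0 0 0 0.15 0.43 3.15 135;0 0 0 0.15 0.43 3.15 135;0 0 0 0.15 0.43 3.15 135;0 0 0 0.15 0.43 3.15 135;0 0 0 0.15 0.43 3.15 135;0 0 0 0.15 0.43 3.15 135;0 0 0 0 0 0 135"
}}

```text
time_s: 5.95
position: [0.4471, 0.1743, 0.0581]
tool_rot: [[-0.552, 0.628, 0.548], [0.444, 0.778, -0.444], [-0.705, -0.001, -0.709]]
ft_force: [-0.8, -0.4, -0.1]
grip_width: 0.0402
gripper_force: 0.0
```

{"api": "jog_arm", "payload": {
  "plan": "0 0 0 1 0 1 135;0 0 0 1 0 1 135;0 0 0 1 0 1 135;0 0 0 0.4 0 0.4 135;0 0 0 0 0 0 135"
}}

```text
time_s: 6.37
position: [0.445, 0.1766, 0.0127]
tool_rot: [[-0.553, 0.624, 0.552], [0.441, 0.781, -0.441], [-0.707, 0.0, -0.707]]
ft_force: [0.3, 0.0, -0.1]
grip_width: 0.0401
gripper_force: 0.0
```

```bash
python3 - <<'E'
from h import *
im=imaging.get_image("side"); cv2.imwrite("pics/s2.png",cv2.resize(im["pixels"][170:330,170:370,::-1],(800,640))[:600])
o=env.observe();print(o["q"],o["position"],o["ft_force"])
E
```

```text
[ 30.38697887  34.90693404 114.02338399 -77.42380635  42.54569142
  44.62814784] [0.44509048 0.17679755 0.01324094] [-0.010248   -0.04377844  0.09259163]
```

View pics/s2.png

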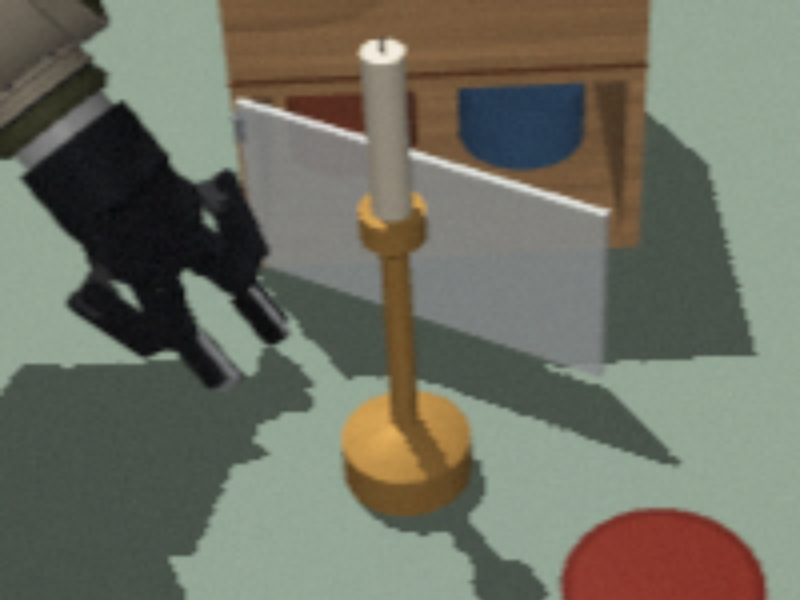

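The crop shows both fingertips near (225,380) and (275,330), aligned with the foot at (405,455) and clear of the stem. I'll lower slightly and advance to contact.

{"api": "jog_arm", "payload": {
  "plan": "0 0 0 -0.3 0 0.85 135;0 0 0 -0.57 0 0.57 135;0 0 0 -0.57 0 0.57 135;0 0 0 -0.57 0 0.57 135;0 0 0 -0.57 0 0.57 135;0 0 0 0 0 0 135"
}}

```text
time_s: 6.92
position: [0.4776, 0.1508, 0.0092]
tool_rot: [[-0.552, 0.625, 0.553], [0.442, 0.781, -0.441], [-0.707, 0.001, -0.707]]
ft_force: [0.2, 0.5, 0.5]
grip_width: 0.0403
gripper_force: 0.0
```

{"api": "jog_arm", "payload": {
  "plan": "0 0 0 -0.28 0 0.28 135;0 0 0 -0.28 0 0.28 135;0 0 0 -0.28 0 0.28 135;0 0 0 -0.28 0 0.28 135;0 0 0 -0.28 0 0.28 135;0 0 0 -0.28 0 0.28 135;0 0 0 0 0 0 135"
}}

```text
time_s: 7.5
position: [0.4962, 0.1389, 0.0111]
tool_rot: [[-0.554, 0.625, 0.549], [0.442, 0.781, -0.442], [-0.705, -0.002, -0.709]]
ft_force: [0.7, -0.4, -0.5]
grip_width: 0.0402
gripper_force: 0.0
```

```bash
python3 - <<'E'
from h import *
im=imaging.get_image("side"); cv2.imwrite("pics/s3.png",cv2.resize(im["pixels"][170:330,170:370,::-1],(800,640))[:600])
o=env.observe();print(o["q"],o["position"],o["ft_force"])
W=cloud(im);k=W[(W[:,:,2]>.28)&(W[:,:,2]<.31)&(np.hypot(W[:,:,0]-.52,W[:,:,1]-.12)<.06)];print(k.min(0),k.max(0))
E
```

```text
[ 22.41534116  35.61066418 112.0054525  -81.41195685  38.68961766
  41.11995126] [0.49583294 0.13899986 0.01104405] [-0.04587396  0.55588296  0.49615899]
[0.50042639 0.11176727 0.28059629] [0.5214423  0.13582324 0.30743915]
```

View pics/s3.png

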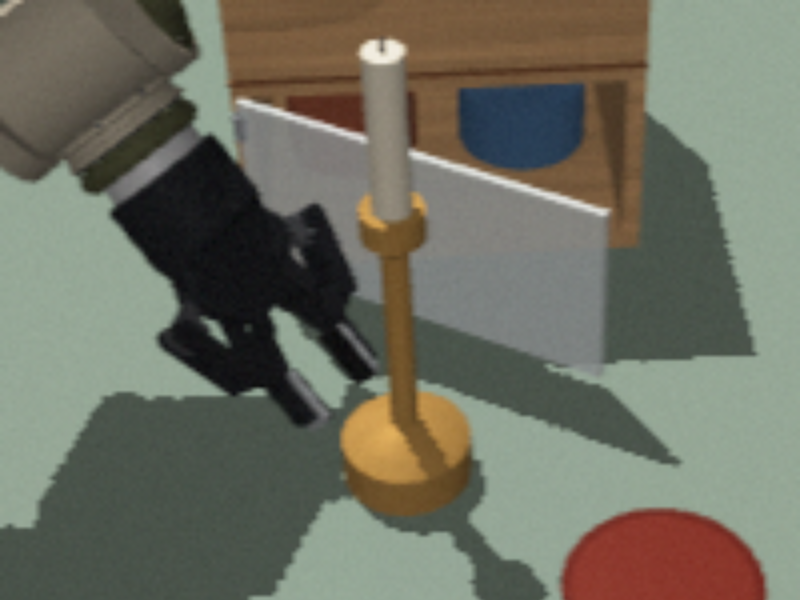

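The crop shows the fingertips at (310,415) and (365,370), just short of the foot and not touching. Joint 4 is at its limit, so I'll use a steeper tool. First I'll measure where the tips really are.

```bash
python3 - <<'E'
from h import *
np.set_printoptions(precision=4,suppress=True)
o=env.observe();R=np.array(o["tool_rot"]);p=np.array(o["position"])
for c in ["side","top"]:
    im=imaging.get_image(c);W=cloud(im);px=im["pixels"].astype(int)
    L=(W-p)@R
    m=(abs(L[:,:,1])<.05)&(abs(L[:,:,0])<.03)&(L[:,:,2]>-.06)&(L[:,:,2]<.03)&(px.max(2)<75)&(W[:,:,2]>.008)
    k=L[m];w=W[m]
    for s in (-1,1):
        q=k[k[:,1]*s>0]; 
        if len(q)>5: 
            i=np.argsort(-q[:,2])[:8]; print(c,s,len(q)); print(1000*q[i], (q[i]@R.T+p)[:,2]*1000)
E
```

```text
side -1 56
[[ -7.407  -20.7437 -33.6356]
 [  8.188  -26.9491 -37.1533]
 [-10.2225 -28.991  -39.3614]
 [  3.8302 -31.8654 -39.7912]
 [ -8.9455 -34.1177 -40.8048]
 [ -9.1785 -30.4299 -40.8265]
 [ -4.0589 -33.0768 -41.4466]
 [ -4.4702 -29.4944 -41.5096]] [40.1682 31.6821 46.2333 36.6369 46.3687 46.5395 43.376  43.7021]
side 1 71
[[  7.0184  20.5908 -33.5601]
 [ -1.7881  20.8278 -33.693 ]
 [ -1.1092  19.0363 -35.3008]
 [ -9.5049  19.4991 -35.3548]
 [ 11.2165  23.0608 -36.1474]
 [ -5.4752  20.0692 -36.2184]
 [  0.1661  17.6632 -36.7761]
 [ -5.0841  18.0822 -37.8815]] [29.8459 36.1487 36.8145 42.7711 28.715  40.541  36.9647 41.4493]
top -1 44
[[ -9.5938 -22.1743 -35.0313]
 [ -0.4566 -20.1332 -35.792 ]
 [ -5.5667 -31.3069 -38.3688]
 [-11.6156 -20.5457 -38.4972]
 [ -5.0564 -27.0231 -39.123 ]
 [-10.0982 -21.7673 -39.1674]
 [ -5.2236 -29.7502 -39.6876]
 [ -5.0187 -32.4916 -39.9178]] [42.7032 36.7955 42.2522 46.5826 42.4171 45.9909 42.9419 42.9671]
top 1 41
[[ -5.4064  28.5824 -38.4815]
 [ -6.3679  21.5346 -38.5476]
 [-11.47    21.1669 -39.4792]
 [ -7.2475  31.2908 -39.7229]
 [ -3.8096  28.8909 -40.7198]
 [ -6.6811  27.311  -41.6685]
 [  6.3707  20.1245 -42.2679]
 [ -6.3901  31.5768 -42.6172]] [42.0772 42.8187 47.0775 44.2491 42.5379 45.2389 36.4788 45.6964]
```

```bash
python3 - <<'E'
from h import *
np.set_printoptions(precision=1,suppress=True)
o=env.observe();R=np.array(o["tool_rot"]);p=np.array(o["position"])
for c in ["side","top"]:
    im=imaging.get_image(c);W=cloud(im)
    hsv=cv2.cvtColor(im["pixels"],cv2.COLOR_RGB2HSV); L=(W-p)@R
    m=(abs(L[:,:,1])<.045)&(abs(L[:,:,0])<.02)&(L[:,:,2]>-.05)&(L[:,:,2]<.03)&(hsv[:,:,1]<90)&(W[:,:,2]>.01)
    for s in (-1,1):
        mm=m&(L[:,:,1]*s>0);q=L[mm]; i=np.argsort(-q[:,2])[:14]
        print(c,s,len(q)); print(np.c_[1000*q[i],1000*W[mm][i,2],im["pixels"][mm][i]])
E
```

```text
side -1 58
[[  0.6 -28.1  -7.9  16.2  74.   75.   62. ]
 [ -3.8 -29.2 -10.7  21.3  80.   79.   63. ]
 [ -9.8 -31.3 -13.8  27.8  77.   75.   58. ]
 [ -1.4  -3.8 -25.   29.7 113.  102.   74. ]
 [ -4.1  -1.6 -25.5  32.  110.  102.   73. ]
 [ -1.4 -26.4 -33.8  36.   89.   89.   89. ]
 [  6.5 -27.4 -33.8  30.5  86.   91.   87. ]
 [ -0.7 -28.1 -35.4  36.6  89.   91.   90. ]
 [  5.9 -26.  -35.6  32.2  88.   89.   90. ]
 [-10.6 -24.7 -35.8  43.9  90.   89.   90. ]
 [-11.9 -29.4 -36.1  45.   90.   91.   93. ]
 [ -4.3 -26.6 -36.1  39.7  89.   89.   89. ]
 [  9.  -26.1 -36.7  30.7  72.   75.   73. ]
 [ -2.5 -27.6 -37.4  39.4  68.   69.   71. ]]
side 1 56
[[ -3.3  21.8 -19.8  27.3 131.  140.  121. ]
 [  5.5  19.8 -33.6  30.9  62.   67.   63. ]
 [ -2.8  20.5 -33.6  36.7  55.   60.   56. ]
 [ -7.4  25.4 -34.5  40.7  71.   72.   73. ]
 [  8.3  19.5 -34.7  29.7  48.   56.   51. ]
 [ -8.7  20.4 -34.9  41.8  28.   26.   28. ]
 [ -1.4  19.1 -35.1  36.8  14.   14.   14. ]
 [ -0.2  17.7 -36.5  37.   19.   17.   17. ]
 [ -8.7  18.1 -36.6  43.   14.   12.   13. ]
 [  6.2  19.9 -36.9  32.7  17.   16.   14. 
[... 763 characters left out ...]
   53.   50. ]
 [-11.8 -24.4 -40.7  48.2 109.  109.  110. ]]
top 1 35
[[ -7.5  26.8 -34.5  40.6  96.  101.   96. ]
 [-11.1  25.2 -36.2  44.4  84.   87.   85. ]
 [-11.7  22.5 -37.1  45.4  76.   76.   78. ]
 [ -8.3  25.6 -37.3  43.2 107.  108.  108. ]
 [ -6.2  24.4 -37.5  41.9 110.  110.  111. ]
 [ -8.5  22.8 -37.9  43.8 107.  107.  108. ]
 [-11.4  24.  -38.4  46.2 112.  112.  113. ]
 [-11.5  21.2 -38.9  46.6  62.   61.   63. ]
 [ -6.5  28.6 -38.9  43.1  46.   51.   47. ]
 [ -4.5  31.7 -40.4  42.7  31.   33.   34. ]
 [ -9.4  21.6 -40.7  46.4  72.   71.   73. ]
 [ -7.2  27.4 -41.6  45.5  48.   49.   50. ]
 [ -5.7  28.9 -41.8  44.6  21.   21.   25. ]
 [ -9.6  23.1 -42.6  47.9 106.  106.  107. ]]
```

Both cameras put the half-open fingertips about 33 mm behind the reported TCP, at tool z ≈ −0.033. I'll account for that by backing off and reducing the tilt to 30°.

{"api": "jog_arm", "payload": {
  "plan": "0 0 0 0.7 0 -0.7 135;0 5 0 0.7 0 -0.7 135;0 5 0 0.7 0 -0.7 135;0 5 0 0 0 0 135;0 0 0 0 0 0 135"
}}

```text
time_s: 8.17
position: [0.4735, 0.1571, 0.0128]
tool_rot: [[-0.669, 0.626, 0.401], [0.536, 0.78, -0.324], [-0.516, -0.002, -0.857]]
ft_force: [0.6, -0.6, 0.5]
grip_width: 0.0398
gripper_force: 0.0
```

```bash
cat > t.py <<'E'
from h import *
import sys
np.set_printoptions(precision=3,suppress=True)
o=env.observe();R=np.array(o["tool_rot"]);p=np.array(o["position"])
d=np.array([.782,-.623,0]);C=np.array([.511,.125,0])
print(o["q"],p,"T",np.degrees(np.arccos(-R[2,2])),"az",np.degrees(np.arctan2(R[1,2],R[0,2])),o["ft_force"])
tip=p-.0335*R[:,2];print("tip",tip,"along to candle0",(C-tip)@d,"to pad",(np.array([.648,.016,0])-tip)@d)
for s in map(float,sys.argv[1:]):
    t=C-d*s;t[2]=.012; print(s,"tool shift cm",100*(R.T@(t-tip)))
print("fwd1cm",R.T@d,"down1cm",R.T@[0,0,-1])
E
python3 t.py .066 .035 -.134
```

```text
[ 19.381  30.381 109.155 -51.4    34.176  10.053] [0.474 0.157 0.013] T 31.03320634139412 az -39.00210151139291 [ 0.616 -0.561  0.523]
tip [0.46  0.168 0.042] along to candle0 0.06654980394844275 to pad 0.24159080394844276
0.066 tool shift cm [ 1.474 -0.177  2.562]
0.035 tool shift cm [-1.182 -0.165  4.16 ]
-0.134 tool shift cm [-15.661  -0.099  12.871]
fwd1cm [-0.857  0.004  0.515] down1cm [0.516 0.002 0.857]
```

{"api": "jog_arm", "payload": {
  "plan": "0 0 0 0.5 -0.06 0.85 135;0 0 0 0.5 -0.06 0.85 135;0 0 0 0.3 -0.06 0.5 135;0 0 0 0.15 0 0.3 135;0 0 0 0 0 0 135;0 0 0 0 0 0 135"
}}

```text
time_s: 8.67
position: [0.4715, 0.1549, -0.0174]
tool_rot: [[-0.669, 0.626, 0.4], [0.533, 0.78, -0.328], [-0.517, -0.006, -0.856]]
ft_force: [-0.1, -0.4, -0.5]
grip_width: 0.0399
gripper_force: 0.0
```

```bash
python3 t.py .06 .04 -.134; python3 - <<'E'
from h import *
np.set_printoptions(precision=1,suppress=True)
o=env.observe();R=np.array(o["tool_rot"]);p=np.array(o["position"])
im=imaging.get_image("side");W=cloud(im);L=(W-p)@R
cv2.imwrite("pics/s4.png",cv2.resize(im["pixels"][170:330,170:370,::-1],(800,640))[:600])
v=cv2.cvtColor(im["pixels"],cv2.COLOR_RGB2HSV)
m=(abs(L[:,:,1])<.04)&(abs(L[:,:,0])<.02)&(L[:,:,2]>-.06)&(L[:,:,2]<-.01)&(v[:,:,1]<60)&(v[:,:,2]<120)
q=L[m];i=np.argsort(-q[:,2])[:14];print(np.c_[1000*q[i],1000*W[m][i,2]])
E
```

```text
[ 19.308  34.038 110.78  -58.29   31.276  18.005] [ 0.472  0.155 -0.017] T 31.154314235760033 az -39.309042987600854 [-0.082 -0.413 -0.5  ]
tip [0.458 0.166 0.011] along to candle0 0.0668197269411283 to pad 0.24186072694112828
0.06 tool shift cm [-0.625  0.104  0.288]
0.04 tool shift cm [-2.337  0.111  1.322]
-0.134 tool shift cm [-17.225   0.175  10.321]
fwd1cm [-0.856  0.004  0.517] down1cm [0.517 0.006 0.856]
[[-15.5 -31.3 -10.3  -0.4]
 [-16.9 -24.3 -10.8   0.7]
 [-13.3 -32.2 -11.1  -0.9]
 [-17.3 -36.4 -11.3   1.4]
 [-18.2 -17.4 -11.4   1.8]
 [-18.  -29.1 -11.5   1.9]
 [-14.3 -28.9 -11.5  -0. ]
 [-14.5 -25.2 -11.6   0.1]
 [-15.2 -21.7 -11.8   0.7]
 [-12.  -10.  -11.9  -1. ]
 [-11.9 -21.8 -12.1  -0.8]
 [-19.8 -14.5 -12.1   3.2]
 [-16.3 -14.6 -12.2   1.6]
 [-16.4 -18.6 -12.4   1.7]]
```

View pics/s4.png

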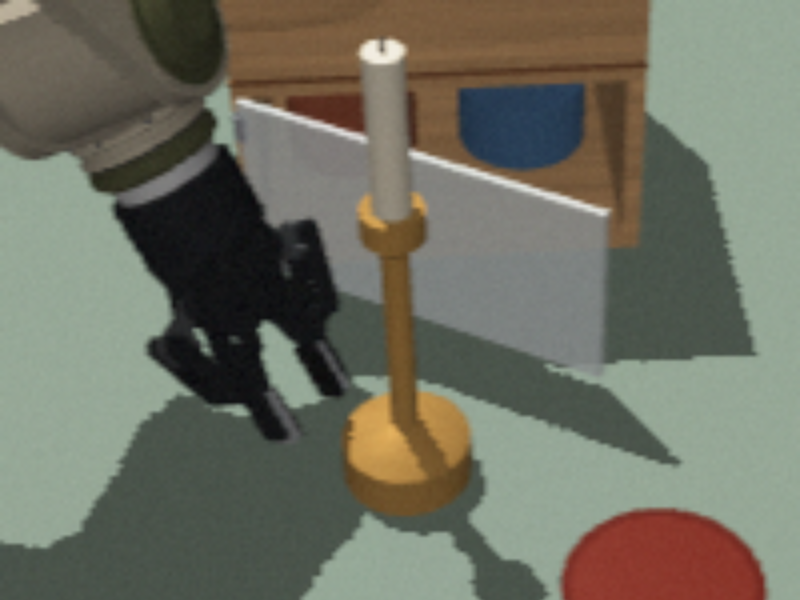

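The crop shows the tips at (275,435) and (335,390), low and in line with the foot and free of contact. Advancing gently.

{"api": "jog_arm", "payload": {
  "plan": "0 0 0 -0.86 0 0.52 135;0 0 0 -0.86 0 0.52 135;0 0 0 -0.35 0 0.21 135;0 0 0 -0.35 0 0.21 135;0 0 0 -0.35 0 0.21 135;0 0 0 -0.35 0 0.21 135;0 0 0 -0.35 0 0.21 135;0 0 0 -0.35 0 0.21 135;0 0 0 0 0 0 135"
}}

```text
time_s: 9.47
position: [0.5068, 0.1263, -0.0172]
tool_rot: [[-0.669, 0.627, 0.4], [0.535, 0.779, -0.327], [-0.517, -0.005, -0.856]]
ft_force: [-0.3, 0.8, 0.5]
grip_width: 0.0402
gripper_force: 1.0
```

```bash
cat > c.py <<'E'
from h import *
np.set_printoptions(precision=3,suppress=True)
for c in ["side","top"]:
    im=imaging.get_image(c);W=cloud(im);v=cv2.cvtColor(im["pixels"],cv2.COLOR_RGB2HSV)
    m=(W[:,:,2]>.29)&(W[:,:,2]<.31)&(W[:,:,0]>.45)&(W[:,:,0]<.75)&(abs(W[:,:,1]-.05)<.13)&(im["pixels"].min(2)>110)
    k=W[m];print(c,len(k),(k.min(0)+k.max(0))/2,k.max(0)-k.min(0))
    f=(W[:,:,2]>.005)&(W[:,:,2]<.032)&(v[:,:,1]>130)&(v[:,:,0]<30)&(v[:,:,0]>12)&(W[:,:,0]>.45)&(W[:,:,0]<.75)&(abs(W[:,:,1]-.05)<.13)
    k=W[f];print("foot",len(k),(np.percentile(k,1,0)+np.percentile(k,99,0))/2,np.ptp(k,0))
E
python3 c.py; python3 t.py
```

```text
side 96 [0.523 0.11  0.299] [0.022 0.023 0.017]
foot 308 [0.524 0.107 0.019] [0.072 0.078 0.027]
top 159 [0.525 0.113 0.302] [0.02  0.02  0.015]
foot 327 [0.524 0.112 0.028] [0.072 0.074 0.01 ]
[ 14.274  34.674 108.429 -57.168  29.675  12.049] [ 0.507  0.126 -0.017] T 31.13066911906796 az -39.30147234006894 [-0.523  0.583 -0.626]
tip [0.493 0.137 0.011] along to candle0 0.021606197152328407 to pad 0.19664719715232842
fwd1cm [-0.856  0.004  0.517] down1cm [0.517 0.005 0.856]
```

The foot slides upright, with its axis 40 mm ahead of the tips as predicted. Continuing 157 mm to the pad.

{"api": "jog_arm", "payload": {
  "plan": "0 0 0 -0.51 0.01 0.31 135;0 0 0 -0.51 0.01 0.31 135;0 0 0 -0.51 0.01 0.31 135;0 0 0 -0.51 0.01 0.31 135;0 0 0 -0.51 0.01 0.31 135;0 0 0 -0.51 0.01 0.31 135;0 0 0 -0.51 0.01 0.31 135;0 0 0 -0.51 0.01 0.31 135;0 0 0 -0.51 0.01 0.31 135;0 0 0 -0.51 0.01 0.31 135"
}}

```text
time_s: 10.4
position: [0.5534, 0.0902, -0.0174]
tool_rot: [[-0.67, 0.626, 0.4], [0.534, 0.78, -0.327], [-0.516, -0.006, -0.856]]
ft_force: [-4.3, 3.9, 4.7]
grip_width: 0.0404
gripper_force: 3.2
```

```bash
python3 c.py; python3 t.py
```

```text
side 100 [0.57  0.075 0.299] [0.021 0.024 0.018]
foot 336 [0.569 0.072 0.019] [0.073 0.079 0.027]
top 157 [0.572 0.076 0.298] [0.02  0.02  0.012]
foot 321 [0.572 0.075 0.028] [0.072 0.074 0.01 ]
[  8.469  35.99  104.197 -53.712  28.351   2.894] [ 0.554  0.09  -0.017] T 31.134789715008708 az -39.28793277254822 [-0.427  0.702 -0.239]
tip [0.541 0.101 0.011] along to candle0 -0.038294970880218236 to pad 0.13674602911978176
fwd1cm [-0.856  0.004  0.517] down1cm [0.517 0.005 0.856]
```

{"api": "jog_arm", "payload": {
  "plan": "0 0 0 -0.51 0.01 0.31 135;0 0 0 -0.51 0.01 0.31 135;0 0 0 -0.51 0.01 0.31 135;0 0 0 -0.51 0.01 0.31 135;0 0 0 -0.51 0.01 0.31 135;0 0 0 -0.51 0.01 0.31 135;0 0 0 -0.51 0.01 0.31 135;0 0 0 -0.51 0.01 0.31 135;0 0 0 -0.51 0.01 0.31 135;0 0 0 -0.51 0.01 0.31 135"
}}

```text
time_s: 11.33
position: [0.6004, 0.0539, -0.0177]
tool_rot: [[-0.67, 0.626, 0.399], [0.534, 0.78, -0.327], [-0.516, -0.006, -0.856]]
ft_force: [-5.1, 4.0, 4.2]
grip_width: 0.0403
gripper_force: 3.3
```

{"api": "jog_arm", "payload": {
  "plan": "0 0 0 -0.51 0 0.31 135;0 0 0 -0.51 0 0.31 135;0 0 0 -0.51 0 0.31 135;0 0 0 -0.51 0 0.31 135;0 0 0 -0.4 0 0.24 135;0 0 0 -0.3 0 0.18 135;0 0 0 -0.2 0 0.12 135;0 0 0 0 0 0 135"
}}

```text
time_s: 12.0
position: [0.6275, 0.0322, -0.0176]
tool_rot: [[-0.669, 0.626, 0.4], [0.534, 0.78, -0.327], [-0.517, -0.006, -0.856]]
ft_force: [-3.0, 1.8, 2.4]
grip_width: 0.0401
gripper_force: 1.9
```

```bash
python3 c.py; python3 t.py
```

```text
side 108 [0.644 0.016 0.298] [0.02  0.023 0.016]
foot 351 [0.643 0.011 0.019] [0.075 0.074 0.027]
top 278 [0.553 0.091 0.3  ] [0.206 0.167 0.019]
foot 319 [0.645 0.019 0.022] [0.075 0.075 0.025]
[  0.999  38.823  95.738 -45.058  28.165 -13.192] [ 0.627  0.032 -0.018] T 31.112276316420342 az -39.28561600934809 [-3.088  0.933  2.303]
tip [0.614 0.043 0.011] along to candle0 -0.13160529121028544 to pad 0.04343570878971457
fwd1cm [-0.856  0.004  0.517] down1cm [0.517 0.006 0.856]
```

The candlestick is at (0.645, 0.018), within about 4 mm of the pad centre. I'll back off, lift, and turn the tool down with the fingers shut.

{"api": "jog_arm", "payload": {
  "plan": "0 0 0 0.6 0 -0.36 135;0 0 0 1.5 0 -0.9 135;0 0 0 2.5 0 -1.5 135;0 0 0 2.5 0 -1.5 135;0 0 0 2.5 0 -1.5 135;0 0 0 1 0 -0.6 135;0 0 0 -1.5 0 -2.5 200;0 0 0 -1.55 0 -2.57 255;0 0 0 -1.55 0 -2.57 255;0 0 0 -1.55 0 -2.57 255"
}}

```text
time_s: 12.93
position: [0.531, 0.1104, 0.1024]
tool_rot: [[-0.67, 0.626, 0.4], [0.534, 0.78, -0.327], [-0.516, -0.005, -0.856]]
ft_force: [0.4, -1.8, -0.0]
grip_width: -0.0001
gripper_force: 0.0
```

{"api": "jog_arm", "payload": {
  "plan": "0 0 0 -1.55 0 -2.57 255;0 0 0 -1.55 0 -2.57 255;0 0 0 -1.55 0 -2.57 255;0 0 0 -1.55 0 -2.57 255;0 7 0 0 0 0 255;0 7 0 0 0 0 255;0 7 0 0 0 0 255;0 7 0 0 0 0 255;0 3.1 0 0 0 0 255;0 0 0 0 0 0 255"
}}

```text
time_s: 13.77
position: [0.533, 0.109, 0.2205]
tool_rot: [[-0.778, 0.629, -0.005], [0.629, 0.778, -0.004], [0.002, -0.006, -1.0]]
ft_force: [-0.3, -1.0, -0.7]
grip_width: 0.0001
gripper_force: 0.0
```

{"api": "jog_arm", "payload": {
  "plan": "0 0 -7 0 0 0 255;0 0 -7 0 0 0 255;0 0 -7 0 0 0 255;0 0 -7 0 0 0 255;0 0 -7 0 0 0 255;0 0 -7 0 0 0 255;0 0 -7 0 0 0 255;0 0 -7 0 0 0 255;0 0 -7 0 0 0 255;0 0 0 0 0 0 255"
}}

```text
time_s: 14.6
position: [0.5312, 0.1111, 0.221]
tool_rot: [[-0.91, -0.415, -0.002], [-0.415, 0.91, -0.006], [0.005, -0.005, -1.0]]
ft_force: [-0.3, 0.3, 0.7]
grip_width: 0.0002
gripper_force: 0.0
```

```bash
python3 c.py; python3 - <<'E'
from h import *
np.set_printoptions(precision=3,suppress=True)
o=env.observe();R=np.array(o["tool_rot"]);p=np.array(o["position"]);print(o["q"],p,R,o["grip_width"])
for c in ["side","top"]:
    im=imaging.get_image(c); 
    W=cloud(im);L=(W-p)@R
    m=(abs(L[:,:,1])<.05)&(abs(L[:,:,0])<.03)&(L[:,:,2]>-.07)&(L[:,:,2]<.03)
    q=L[m];q=q[np.argsort(-q[:,2])];print(c,len(q),1000*q[:8])
    f=W[:,:,2]
    k=W[(f>.128)&(f<.146)&(W[:,:,0]>.4)&(W[:,:,0]<.66)&(W[:,:,1]>.15)&(W[:,:,1]<.33)]
    e=k[np.argsort(-k[:,0]+k[:,1])[:12]];print("edge",np.median(e,0))
    e=k[np.argsort(k[:,0])[:12]];print("hinge",np.median(e,0))
save(im,"t5.png")
E
```

```text
side 106 [0.644 0.015 0.299] [0.02  0.023 0.018]
foot 336 [0.644 0.012 0.019] [0.075 0.072 0.027]
top 163 [0.645 0.018 0.3  ] [0.022 0.022 0.015]
foot 305 [0.645 0.019 0.021] [0.075 0.075 0.024]
[  -0.532   20.405   73.103   -0.314   86.643 -114.552] [0.531 0.111 0.221] [[-0.913 -0.407 -0.003]
 [-0.407  0.913 -0.005]
 [ 0.005 -0.004 -1.   ]] 1.941612045641175e-05
side 160 [[ -5.595  -4.205 -30.797]
 [  6.541  -5.426 -31.255]
 [  0.43   -6.864 -32.334]
 [  9.465  -6.76  -33.265]
 [  4.457  -5.934 -33.29 ]
 [ -2.297  -6.144 -33.325]
 [  3.207  -7.864 -34.06 ]
 [  8.482  -5.034 -34.265]]
edge [0.634 0.179 0.137]
hinge [0.424 0.32  0.137]
top 0 []
edge [0.634 0.182 0.139]
hinge [0.427 0.315 0.135]
```

View pics/t5.png

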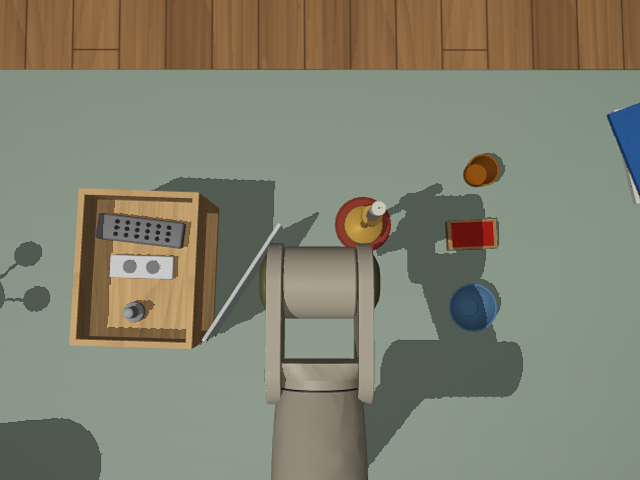

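The picture shows the candlestick on the pad at (363,222) and everything else unmoved. The door edge is still at (280,225). Next the shut fingers go behind the free edge.

{"api": "jog_arm", "payload": {
  "plan": "0 0 0 -3.6 2 0 255;0 0 0 -3.6 2 0 255;0 0 0 -3.6 2 0 255;0 0 0 -3.6 2 0 255;0 0 0 0 0 0 255"
}}

```text
time_s: 15.22
position: [0.6326, 0.2476, 0.2175]
tool_rot: [[-0.911, -0.412, -0.004], [-0.412, 0.911, -0.004], [0.005, -0.002, -1.0]]
ft_force: [0.7, 0.4, 0.9]
grip_width: -0.0006
gripper_force: 0.0
```

```bash
python3 - <<'E'
from h import *
o=env.observe();R=np.array(o["tool_rot"]);print(o["q"].round(1),o["position"].round(3),R.round(3),o["ft_force"])
print(100*R.T@(np.array([.63,.243,.095-.0305])-o["position"]))
im=imaging.get_image("side");cv2.imwrite("pics/s6.png",cv2.resize(im["pixels"][60:330,120:480,::-1],(800,600)))
E
```

```text
[  11.5   35.3   48.2   -0.2   96.8 -102.8] [0.633 0.248 0.217] [[-0.911 -0.412 -0.004]
 [-0.412  0.911 -0.004]
 [ 0.005 -0.002 -1.   ]] [0.67265841 0.43675995 0.94378433]
[ 0.34189422 -0.29371926 15.29894903]
```

View pics/s6.png

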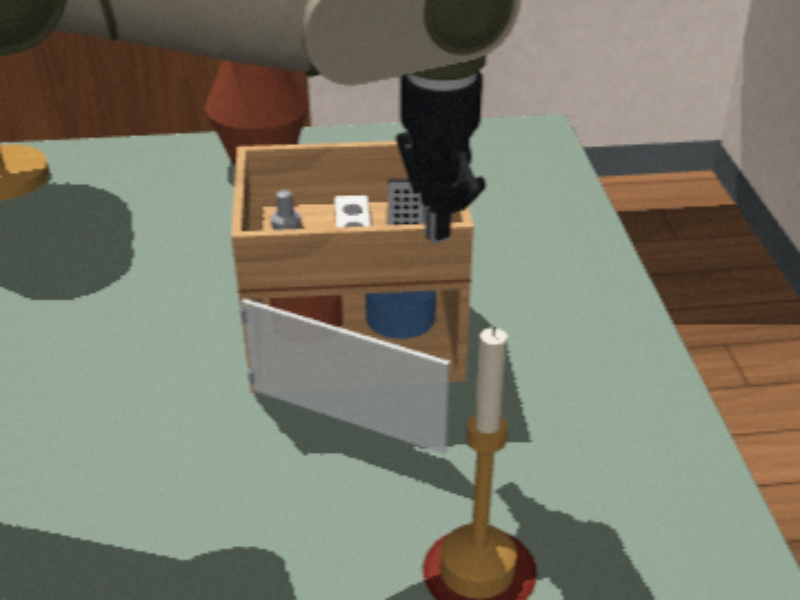

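The picture shows the gripper at (437,235) above the gap behind the door edge (447,365) and in front of the box. Descending.

{"api": "jog_arm", "payload": {
  "plan": "0 0 0 0.17 -0.15 2 255;0 0 0 0.17 -0.15 3 255;0 0 0 0 0 3.5 255;0 0 0 0 0 3.5 255;0 0 0 0 0 3.3 255;0 0 0 0 0 0 255"
}}

```text
time_s: 15.77
position: [0.6242, 0.2362, 0.0611]
tool_rot: [[-0.913, -0.408, -0.015], [-0.408, 0.913, -0.007], [0.016, -0.0, -1.0]]
ft_force: [-0.1, 0.1, -1.2]
grip_width: -0.0
gripper_force: 0.0
```

```bash
python3 - <<'E'
from h import *
np.set_printoptions(precision=2,suppress=True)
o=env.observe();R=np.array(o["tool_rot"]);p=np.array(o["position"]);print(o["q"].round(1),p.round(3),o["ft_force"])
H=np.array([.425,.317]);v=p[:2]-H;r0=np.hypot(*v);a0=np.arctan2(v[1],v[0]);print(r0,np.degrees(a0))
a=np.linspace(a0,np.radians(-97),11);r=np.r_[np.linspace(r0,.205,4),[.205]*7]
P=H+np.c_[r*np.cos(a),r*np.sin(a)];print(P[-1]);D=np.diff(P,axis=0);print(100*np.c_[D,0*D[:,:1]]@R)
E
```

```text
[  10.7   40.5   64.3   -0.2   76.1 -103.3] [0.62 0.24 0.06] [-0.11  0.13 -1.17]
0.21495824196316898 -22.073014483671543
[0.4  0.11]
[[ 2.35 -1.54  0.04]
 [ 2.49 -1.2   0.04]
 [ 2.59 -0.85  0.04]
 [ 2.55 -0.81  0.04]
 [ 2.64 -0.47  0.04]
 [ 2.68 -0.12  0.04]
 [ 2.67  0.23  0.04]
 [ 2.62  0.57  0.04]
 [ 2.52  0.91  0.04]
 [ 2.38  1.23  0.04]]
```

{"api": "jog_arm", "payload": {
  "plan": "0 0 0 1.18 -0.77 0 255;0 0 0 1.18 -0.77 0 255;0 0 0 1.24 -0.6 0 255;0 0 0 1.24 -0.6 0 255;0 0 0 1.3 -0.43 0 255;0 0 0 1.3 -0.43 0 255;0 0 0 1.28 -0.4 0 255;0 0 0 1.28 -0.4 0 255;0 0 0 1.32 -0.24 0 255;0 0 0 1.32 -0.24 0 255"
}}

```text
time_s: 16.6
position: [0.5331, 0.1407, 0.0706]
tool_rot: [[-0.913, -0.409, 0.001], [-0.409, 0.913, -0.004], [0.001, -0.004, -1.0]]
ft_force: [0.4, 1.8, 1.0]
grip_width: 0.0001
gripper_force: 0.1
```

{"api": "jog_arm", "payload": {
  "plan": "0 0 0 1.34 -0.06 0 255;0 0 0 1.34 -0.06 0 255;0 0 0 1.34 0.12 0 255;0 0 0 1.34 0.12 0 255;0 0 0 1.31 0.29 0 255;0 0 0 1.31 0.29 0 255;0 0 0 1.26 0.46 0 255;0 0 0 1.26 0.46 0 255;0 0 0 1.19 0.62 0 255;0 0 0 1.19 0.62 0 255"
}}

```text
time_s: 17.43
position: [0.404, 0.1143, 0.0707]
tool_rot: [[-0.913, -0.409, 0.001], [-0.409, 0.913, -0.005], [0.001, -0.005, -1.0]]
ft_force: [-0.4, -0.1, -0.2]
grip_width: 0.0001
gripper_force: 0.3
```

```bash
python3 - <<'E'
from h import *
im=imaging.get_image("side");save(im,"s7.png");W=cloud(im);f=W[:,:,2]
o=env.observe();print(o["q"].round(1),o["position"].round(3),o["ft_force"])
k=W[(f>.125)&(f<.146)&(W[:,:,0]>.35)&(W[:,:,0]<.46)&(W[:,:,1]>.05)&(W[:,:,1]<.32)]
print(len(k),k.min(0),k.max(0),cv2.fitLine(k[:,:2].astype(np.float32),cv2.DIST_HUBER,0,.01,.01).ravel())
E
python3 c.py
```

```text
[  -0.2   18.3  105.8   -0.3   56.1 -114.2] [0.401 0.115 0.07 ] [-2.42587459  0.96293491 -0.2716217 ]
175 [0.37306995 0.06916217 0.12506576] [0.45945698 0.31983989 0.14598289] [0.23598896 0.97175574 0.39340818 0.13583222]
side 106 [0.644 0.016 0.299] [0.02  0.023 0.019]
foot 352 [0.644 0.012 0.019] [0.075 0.075 0.027]
top 162 [0.645 0.018 0.299] [0.022 0.022 0.01 ]
foot 319 [0.645 0.019 0.021] [0.075 0.079 0.027]
```

View pics/s7.png

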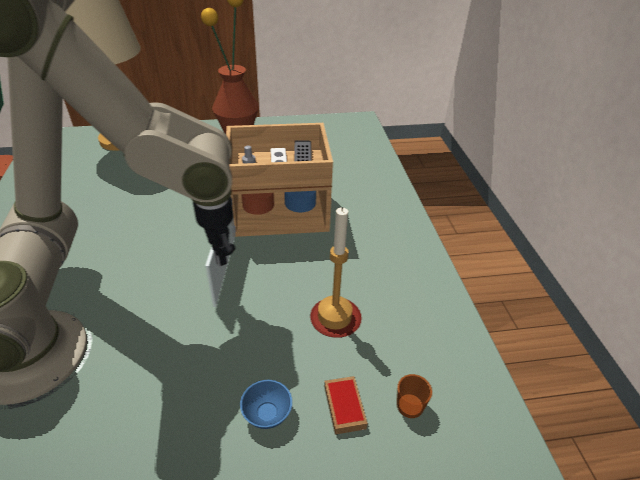

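The door panel near (215,280) px is past square, at about 100°. The candlestick is on the pad at (335,316). Clearing the arm.

{"api": "jog_arm", "payload": {
  "plan": "0 0 0 -2 0 0 255;0 0 0 -2 -1 0 255;0 0 0 -1 -1 -1 255;0 0 0 0 0 -3.5 255;0 0 0 0 0 -4 255;0 0 0 0 0 -4 255;0 0 0 0 0 -4 255;0 0 0 0 0 -3 255;0 0 0 0 0 0 255;0 0 0 0 0 0 255"
}}

```text
time_s: 18.42
position: [0.4592, 0.1176, 0.2655]
tool_rot: [[-0.912, -0.41, 0.002], [-0.41, 0.912, -0.004], [0.0, -0.005, -1.0]]
ft_force: [0.1, -0.3, -2.2]
grip_width: -0.0001
gripper_force: 0.0
```

```bash
python3 c.py; python3 - <<'E'
from h import *
im=imaging.get_image("side");W=cloud(im);f=W[:,:,2]
o=env.observe();print(o["time_s"],o["position"].round(3),o["ft_force"])
k=W[(f>.125)&(f<.146)&(W[:,:,0]>.35)&(W[:,:,0]<.44)&(W[:,:,1]>.05)&(W[:,:,1]<.31)]
print(len(k),k.min(0),k.max(0),cv2.fitLine(k[:,:2].astype(np.float32),cv2.DIST_HUBER,0,.01,.01).ravel())
for n in "bowl votive matchbox".split():
    r=models.outline_of("side",n)
    if r: print(n,np.round(r[0]["bbox"]),round(r[0]["confidence"],2))
E
```

```text
side 105 [0.644 0.016 0.298] [0.021 0.023 0.016]
foot 344 [0.644 0.011 0.019] [0.075 0.073 0.027]
top 163 [0.645 0.018 0.3  ] [0.022 0.022 0.013]
foot 312 [0.645 0.019 0.021] [0.075 0.074 0.027]
18.5667 [0.458 0.118 0.263] [ 0.15272726 -0.81708579 -0.7125943 ]
398 [0.36602574 0.07114828 0.12500136] [0.42726855 0.30947721 0.14484182] [0.23369996 0.97230875 0.396992   0.18216129]
bowl [269. 403.  52.  49.] 0.66
votive [414. 396.  39.  44.] 0.57
matchbox [346. 404.  49.  57.] 0.62
```

The door stays at about 101°, the candlestick stands centred on the pad, and the bystanders haven't moved.

```bash
python3 -c "
from rig import job
print(job.close_job())"
```

```text
the job is handed in; nothing more can be done
None
```

The candlestick stands upright with its whole foot on the red pad, about 4 mm off centre. The frosted door is open to about 100°, past square. The bowl, votive and matchbox have not moved, and the job was handed in at about 19 s.

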